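# Run the shuttle table of the lid press past its spring catch

## Task

The paint tin with its loose lid is ready for closing: hold the red spring catch of the lid press down with a fingertip and, while it is down, push the shuttle table past it by the upright push plate, then on until the table is fully home against the end stop, with the tin under the press plate. Let the catch spring back up behind it and take the hand away. Push on the plate from behind only: keep the fingers off the tin and its lid, which must stay in place, grip and lift nothing, and leave the other things on the bench where they are.

Things in the scene. Friction and masses are not known exactly. Their poses are not given: they have to be found in the camera images.
- press: green lever press for tin lids, fixed; grey base plate 200 x 440 mm, 16 thick, on the bench. Origin: centre of the base's underside. Its +y is the direction in which the shuttle table slides home, +x points to the press column (away from the robot), z up. 'Press y' or 'press x' below is in this frame, mm. At press y below -117 nothing of the frame stands but the low catch and its housing.
- press_plate (a point): centre of the underside of the round steel press plate (96 mm across) at press (0, 135), 155 above the bench. Over it the ram, then the green head: press x -35 to 165, y 99 to 171, 258 to 343 high; column at x 103 to 168, y 102 to 168; its hand lever rises on the +y side of the head to 535 high. Fixed.
- catch (a joint): how far the spring catch is pressed straight down, m: 0 = up (at rest), 0.012 = fully down. Needs about 6 N to start and 13 N fully down; springs back up when let go. Up, it blocks the shuttle table; the push plate can pass over it only when it is pressed 0.010 or more. It does not travel with the table.
- catch_pad (a point): centre of the top of the catch's red thumb pad, 36 mm wide (x), 67 long: press y -200 to -133; top 46 above the bench when up, 34 fully down (its housing beside it: 30 high). The point moves down with the pad. A finger on the pad close behind the push plate can hold the catch down and push the plate along at one level; the pad lies under the finger's path up to the plate.
- catch_nose (a point): centre of the top of the catch's steel nose, 16 mm wide, 10 long: press y -119 to -109, level with the pad's top and one piece with it. Between pad and nose is a notch 14 long and 16 deep, in which the push plate stands at the start. Once the plate is over the nose it keeps the catch down itself; when plate and finger are both past, the catch springs up.
- shuttle (a joint): travel of the shuttle table along press +y, m: 0 = loading position (start; held by the catch, 3 mm of play), 0.130 = fully home against the end stop. The plate is clear of the nose beyond 0.021. Slides with about 3 N of friction and stays where it is left. Runs on two rods 14 mm thick at press x = -55 and +55, y from -115 on, tops 37 high.
- push_face (a point): on the rear face (facing press -y) of the shuttle table's upright aluminium push plate, mid width, 70 above the bench; plate 150 wide (x), 8 thick, from 37 to 92 above the bench. The face is at press x = 0, y = -130 at the start and y = 0 when home. The tin's axis is 135 ahead of it. A blue bracket backs the plate on its tin side (a finger pressed there counts as gripping). Moves with the table.
- nest (a point): centre of the tin's seat on the shuttle table, on the table plate's top, 52 above the bench; black ring 94 outside, 80 inside, 6 high around it. Table plate 150 wide. Moves with the table.
- tin: steel paint tin with a purple label, 77 across, 74 high, standing in the nest; origin: centre of its underside. Loose, about 0.35 kg.
- lid: steel lid lying loosely in the tin's mouth, disc 74 across, 4 thick, with a 5 mm plug below; origin: centre of the disc's underside, 74 above the tin's underside. Its top is 130 above the bench.
- cup_ochre: bystander: ochre paint cup with white lid, 86 across, 66 high, in front of the press; origin: centre of its underside.
- tin_spare: bystander: closed tin with a teal label, 74 across, 75 high, beyond the press; origin: centre of its underside.
- brush: bystander: flat paint brush, 200 long, lying to the robot's left; origin: under its middle.
- spoon: bystander: measuring spoon, 200 long, lying beyond the catch end of the press base; origin: under its middle.
- squeeze: bystander: clear squeeze bottle, 60 across, 165 high, to the robot's right; origin: centre of its underside.
- tub_teal: bystander: large teal tub with white lid, 118 across, 128 high, to the robot's left; origin: centre of its underside.
- mallet: bystander: rubber mallet lying to the far right; origin: under its middle.
Mind the look-alikes: they are no part of the job. What is shaped like the tin but blue or green is not meant.

How it is judged (in metres and radians):
On the way, in this order (a step that is already met when the one before it is completed fails the run):
1. the catch is pressed down while the table still stands at the loading position (value of joint catch above 0.007 m and value of joint shuttle below 0.006 m), for 0.02 s.
2. the push plate has passed over the catch (value of joint shuttle above 0.025 m), for 0.02 s.
At the end, for the whole second after the job is handed in: The shuttle table is within 3 mm of its end stop and at rest, the catch is back up (within 2 mm), the tin stands upright in its nest (within 6 mm) with its lid on (within 6 mm), the other things are within 15 mm of where they stood (value of joint shuttle above 0.127 m and value of joint catch below 0.002 m and velocity of joint shuttle between -0.005 and 0.005 m/s and horizontal distance between tin and nest below 0.006 m and angle between tin's own z axis and vertical below 0.06 rad and z of tin in the frame of nest below 0.004 m and horizontal distance between lid and tin below 0.006 m and angle between lid's own z axis and vertical below 0.08 rad and z of lid in the frame of tin below 0.078 m and distance of each of cup_ochre, tin_spare, brush, spoon, squeeze, tub_teal, mallet from where it was at the start of the episode below 0.015 m); the robot touches nothing.
It fails at once if the push plate is gripped (a finger on the bracket at its front) (contact force between the fingers and shuttle_c2 above 2 N).
It fails at once if the fingers touch the tin or its lid (contact force between the fingers and tin above 1 N or contact force between the fingers and lid above 1 N).
It fails at once if the tin is lifted out of its nest or tipped, or the lid comes off (z of tin in the frame of nest above 0.006 m or angle between tin's own z axis and vertical above 0.15 rad or z of lid in the frame of tin above 0.082 m).
It fails at once if one of the other things on the bench is moved (distance of any of cup_ochre, tin_spare, brush, spoon, squeeze, tub_teal, mallet from where it was at the start of the episode above 0.02 m).
It also fails if it takes over 32 s, if anything falls off the work surface, if the arm or the gripper's body presses on something with over 40 N, if the wrist force passes 120 N, or if a joint passes its speed limit or range.

## Robot

A 6-joint arm with a two-finger parallel gripper is mounted at the origin on the work surface. World frame = base frame: x ahead of the robot, y to its left, z up, the work surface at z = 0. Lengths are in mm, angles in rad, forces in N, time in s.
With the tool pointing down it reaches from about 300 to 775 mm from the base axis. Payload 14.6 kg.
Tool frame: the origin (TCP) lies at the very end of the fingers, on their centre line; the grasp point (between the pads) lies 19 mm behind it; z points along the fingers, y is the line along which they close (so a half turn about z gives the same grasp; the last joint's range is limited). The gripper opens to 94 mm and grips with 3 to 60 N. Pads are 16 mm wide; open, the fingers measure 119 mm over their backs; the gripper's body (75 mm by 177 mm) begins 78 mm behind the grasp point.
Start: joints at [-1.186, 0.3, 1.521, -0, 1.321, -0.067], TCP at [240.114, -494.808, 205.446] pointing down, gripper open.
Joint ranges: [-3.03, 3.03], [-0.79, 2.21], [0.23, 2.52], [-1.04, 4.18], [0, 3.07], [-2.55, 2.55]. Speed limits (rad/s): [2.22, 2.22, 2.57, 3.14, 3.14, 3.14].

## Interface

Orientations are given as [roll, pitch, yaw] about the fixed x, y, z axes, in that order (R = Rz(yaw) Ry(pitch) Rx(roll)).
In Python, from cell import read_state, viewer, manip, models gives the robot as it stands.
- The arm moves only by the tool carry_out, never from a script. Its argument "deltas" is a list of rows, each an object with "dp": the shift along the tool's x, y, z in mm, a list of three; "roll": the turn about the tool's z in degrees; "gripper": the opening, from -1 (shut) to 1 (fully open), so that 0 is half open. In form: [{"dp": [tx, ty, tz], "roll": roll, "gripper": gripper}, ...]. A call has 1 to 12 rows; each row is the pose to reach, as a shift and turn from the pose commanded when the call began, along the tool's axes at that moment; what a row does not reach only later rows make up. A row lasts 1/12 s, in which the tool goes at most 41.7 mm and 7.16 degrees, less where a joint would pass 70% of its speed; a pose out of reach is approached as far as the arm can. A call with a gripper value outside its range is refused whole. The fingers move at their own pace and stop on an object; "newtons" is the grip in N (left out, the last holds). Time passes only in rows, so rows that repeat a pose let the fingers close. It gives the time, the measured TCP pose, the force, the opening and the grip force at its end, in the units of the state.
- read_state(): the state, without advancing time (a new reading comes with each control period).
- viewer.camera(name): name is "side" or "top" or "wrist"; returns the picture (420x560x3 uint8, red, green, blue); there is no depth.
- viewer.camera_params(name): a dict with "fovy" (degrees; the focal length in pixels is half the picture's height over the tangent of half this angle, whatever the lens; pixels are square), "cx", "cy" (the principal point, pixels), "eye" and "attitude" of the camera in the world; the wrist camera has in their place "T_tool_cam" (4x4, takes a point from camera to tool coordinates, whose origin is the TCP and whose axes are the flange's). Camera axes: x right, y up, looking along -z (the intrinsics and any distortion apply to the point x, -y, -z); pixel columns grow to the right and rows downward; lengths in mm; the calibration is good to about 2 mm. A picture is of the moment at which its call begins: read the wrist's pose just before it. camera_params takes no time and is no camera call.
- manip.sign_off(): hands the job in; it is judged then, once.
Trained networks look in the newest picture that a camera, given by its name, has taken for a name from the list of things; names that differ only in an ending like _2 or _b are one class to them, and where a whole thing is asked for, a point or a joint stands for the part that bears it (a point fixed in the world has none). Each returns a list of dicts, best first, with "p" (0 to 1); they miss things now and then, are a little off and sometimes report something else, mostly with a low value. They report only what shows in the picture. A call takes as long as a camera call. They do not tell look-alikes from the thing itself.
- models.cut_out(camera, label): "region" (420x560 bool, what is visible of it) and "box" ([left, top, right, bottom] in pixels, round what is visible of it).
The state is a dict: "clock": time; "joints": joint angles; "qd": joint speeds; "effort": joint torques, N m; "eef_pos": TCP position; "eef_rot": TCP orientation; "wrist_force": force on the tool from outside, world axes, zero at the start; "moment": the same for the moment, N m; "finger_gap": finger opening in mm; "finger_force": force on a finger pad.
Only numpy, scipy, OpenCV 4.12 (cv2) and the standard library are available. Lean on these libraries where they do the work, as an engineer would, in place of code of your own. Each camera call takes 0.05 s, during which the arm holds its last target. There are 200 camera calls.

## Working session

There is one attempt and no reset: what is moved stays moved. The work goes in short steps, Python scripts to look and compute and a tool call to move; the robot and the scene stay as the last step left them, time stands still between calls to the robot, and variables do not carry over. Pictures are saved under pics/ and viewed, at most 10 in all, crops included, and the job is handed in when it is done.

Besides the shell and the picture viewer there is one more tool, called in YAML: its name, and indented under it one key for each argument. carry_out: Moves the arm, as the interface text tells. Its arguments: {"type":"object","properties":{"deltas":{"type":"array"},"newtons":{"type":"number"}},"required":["deltas"]}

```bash
mkdir -p pics
python3 - <<'E'
from cell import read_state, viewer, models
import cv2
print(read_state())
for n in("side","top"):
    im=viewer.camera(n); cv2.imwrite(f"pics/{n}.png",im[:,:,::-1]); print(n,viewer.camera_params(n))
    for l in("press","catch_pad","catch_nose","push_face","nest","lid","tin"):
        try:
            for r in models.cut_out(n,l)[:2]: 
                print(l,r["p"],r["box"],r["region"].nonzero()[1].mean().round(1),r["region"].nonzero()[0].mean().round(1))
        except Exception as e: print(l,e)
E
```

```text
{'clock': 0.0, 'joints': array([-1.18558869e+00,  3.00467314e-01,  1.52156462e+00, -1.45189612e-05,
        1.32066264e+00, -6.65863235e-02]), 'qd': array([-0.00027811,  0.00048889, -0.00138265,  0.00066885,  0.00055185,
       -0.00043483]), 'effort': array([-6.95366889e-04, -5.31808126e+01, -3.52742708e+01,  7.08305743e-02,
        2.44302111e-02, -7.99634245e-05]), 'eef_pos': array([ 240.02703493, -494.58679307,  204.89536076]), 'eef_rot': array([-3.14049224e+00, -5.92865076e-05,  4.51797534e-01]), 'wrist_force': array([ 0.5964639 , -0.12713123,  0.08081407]), 'moment': array([-0.04586017,  0.03463199, -0.02952402]), 'finger_force': 0.0, 'finger_gap': 94.13624646255477}
side {'fovy': 52.503454092542405, 'cx': 277.90553157834734, 'cy': 203.33435054636266, 'eye': array([1214.1550106 ,  493.35856232, 1133.36052326]), 'attitude': array([0.68937522, 0.00767015, 2.19550866])}
press 0.61 [235.7, 139.9, 419.3, 319.4] 329.1 241.6
press 0.55 [261.2, 192.0, 317.7, 265.3] 288.4 231.3
catch_pad 0.53 [257.6, 207.6, 272.4, 221.1] 263.0 215.2
catch_nose 0.66 [256.1, 208.7, 286.8, 226.1] 263.8 215
[... 569 characters left out ...]
titude': array([ 1.89991539e-01,  5.14945026e-04, -1.59710758e+00])}
press 0.8 [113.0, 117.6, 318.7, 249.2] 221.6 197.4
catch_pad 0.68 [276.4, 199.1, 306.8, 212.2] 294.9 203.6
catch_pad 0.61 [407.4, 231.1, 438.0, 255.2] 421.7 242.4
catch_nose 0.87 [277.5, 196.0, 309.0, 209.8] 294.6 203.3
push_face 0.74 [219.1, 175.8, 287.2, 231.5] 256.5 206.5
push_face 0.27 [276.6, 195.9, 310.4, 212.8] 295.5 203.3
nest 0.97 [220.2, 178.0, 287.1, 235.7] 256.7 207.2
nest 0.3 [418.0, 137.8, 451.3, 226.1] 433.6 175.4
lid 0.61 [222.1, 190.8, 252.4, 216.7] 236.1 202.3
lid 0.45 [219.2, 177.5, 286.5, 234.9] 256.7 207.0
tin 0.8 [277.7, 256.9, 302.9, 282.5] 292.5 268.9
tin 0.77 [264.5, 126.5, 289.9, 157.5] 274.5 140.4
```

View pics/top.png

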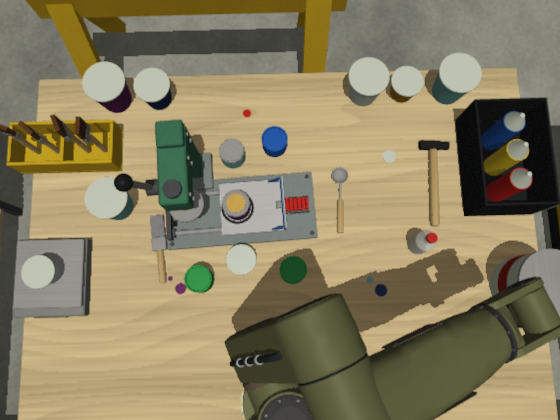

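View pics/side.png

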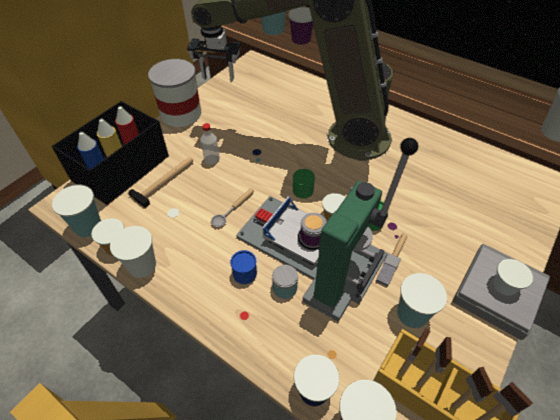

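Top view: pad at about (297,204), base right corners at about (313,175) and (316,237), tin/lid at about (236,205). The press +y axis points left in the image, which is roughly world +y. In the side view the red pad is at (263,215), with the blue-bracketed plate beside it. Next I fit the press pose from these.

```bash
cat > h.py <<'E'
import numpy as np,cv2
from scipy.spatial.transform import Rotation as R
from scipy.optimize import least_squares
from cell import read_state, viewer, models
def cam(n,st=None):
    p=viewer.camera_params(n); f=210/np.tan(np.radians(p["fovy"]/2))
    if n=="wrist":
        T=np.eye(4);T[:3,:3]=R.from_euler("xyz",st["eef_rot"]).as_matrix();T[:3,3]=st["eef_pos"]
        T=T@p["T_tool_cam"]; A=T[:3,:3];e=T[:3,3]
    else: A=R.from_euler("xyz",p["attitude"]).as_matrix();e=p["eye"]
    return A,e,f,p["cx"],p["cy"],p
def proj(c,P):
    q=(np.atleast_2d(P)-c[1])@c[0]
    return np.c_[c[3]-c[2]*q[:,0]/q[:,2],c[4]+c[2]*q[:,1]/q[:,2]]
def red(im,box):
    h=cv2.cvtColor(im,cv2.COLOR_RGB2HSV); m=((h[...,0]<8)|(h[...,0]>172))&(h[...,1]>150)&(h[...,2]>60)
    z=np.zeros_like(m);l,t,r,b=box;z[t:b,l:r]=1;m&=z
    y,x=m.nonzero();return np.array([x.mean(),y.mean()]),len(x),(x.min(),y.min(),x.max(),y.max())
def press(v,P):
    c,s=np.cos(v[2]),np.sin(v[2]);P=np.atleast_2d(P)
    return np.c_[v[0]+c*P[:,0]-s*P[:,1],v[1]+s*P[:,0]+c*P[:,1],P[:,2]]
E
python3 - <<'E'
from h import *
t=cv2.imread("pics/top.png")[:,:,::-1].copy();s=cv2.imread("pics/side.png")[:,:,::-1].copy()
a=red(t,(270,190,320,220));b=red(s,(245,200,285,230));print(a,b)
ct,cs=cam("top"),cam("side");print(ct[5].keys())
obs=[(ct,[0,-166.5,46],a[0],1),(cs,[0,-166.5,46],b[0],1),(ct,[100,-220,16],(313,174),.5),(ct,[-100,-220,16],(316.5,238),.5),(ct,[0,5,130],(236.5,200),.3),(cs,[0,5,130],(312.5,222.3),.3)]
g=lambda v:np.concatenate([w*(proj(c,press(v,P))[0]-o) for c,P,o,w in obs])
r=least_squares(g,[400,100,0.]);print(r.x,r.fun.round(1)); v=r.x
for n,P in dict(pad=[0,-166.5,46],face0=[0,-130,70],home=[0,0,70]).items(): print(n,press(v,P)[0].round(1))
E
```

```text
(array([296.34532374, 203.37769784]), 278, (np.int64(285), np.int64(197), np.int64(308), np.int64(210))) (array([263.10294118, 214.98529412]), 136, (np.int64(256), np.int64(209), np.int64(271), np.int64(221)))
dict_keys(['fovy', 'cx', 'cy', 'eye', 'attitude'])
[5.51569836e+02 1.21197787e+02 9.58741502e-03] [ 0.8 -0.6  1.9 -0.8  0.2 -1.4  0.1 -0.2 -0.3 -0.3 -0.4  0.2]
pad [553.2 -45.3  46. ]
face0 [552.8  -8.8  70. ]
home [551.6 121.2  70. ]
```

carry_out:
  deltas:
    - {"dp": [38,-19,0],"roll": -6,"gripper": -1}
    - {"dp": [76,-38,0],"roll": -12,"gripper": -1}
    - {"dp": [115,-57,0],"roll": -18,"gripper": -1}
    - {"dp": [153,-76,0],"roll": -24,"gripper": -1}
    - {"dp": [191,-95,0],"roll": -30,"gripper": -1}
    - {"dp": [229,-114,0],"roll": -36,"gripper": -1}
    - {"dp": [267,-133,0],"roll": -42,"gripper": -1}
    - {"dp": [306,-152,0],"roll": -48,"gripper": -1}
    - {"dp": [344,-171,0],"roll": -54,"gripper": -1}
    - {"dp": [382,-190,0],"roll": -60,"gripper": -1}
    - {"dp": [420,-209,0],"roll": -64.7,"gripper": -1}
    - {"dp": [458,-228,0],"roll": -64.7,"gripper": -1}
  newtons: 20

```text
clock: 1.8
eef_pos: [546.5, -96.9, 205.6]
eef_rot: [3.141, 0.0, 1.587]
wrist_force: [0.7, -0.2, 0.1]
finger_gap: 17.7
finger_force: 0.0
```

Run:
```python
from h import *
st=read_state();im=viewer.camera("wrist");cv2.imwrite("pics/w1.png",im[:,:,::-1]);np.save("w1.npy",np.r_[st["eef_pos"],st["eef_rot"]])
print(st["clock"],st["eef_pos"],st["eef_rot"],st["finger_gap"],st["wrist_force"]);print(viewer.camera_params("wrist"))
```

```text
1.8 [546.47674093 -96.93924285 205.60707015] [3.14126891e+00 1.17900700e-04 1.58668896e+00] 17.74308797338185 [ 0.71546836 -0.2012212   0.06221872]
{'fovy': 69.31738530840586, 'cx': 282.5398366890051, 'cy': 215.39558858335846, 'T_tool_cam': array([[-7.70016488e-04,  9.63978008e-01,  2.65980840e-01,
         7.70868477e+01],
       [ 9.99999681e-01,  7.98548858e-04,  8.74894376e-07,
        -1.05592126e+00],
       [-2.11555317e-04,  2.65980756e-01, -9.63978315e-01,
        -1.79393410e+02],
       [ 0.00000000e+00,  0.00000000e+00,  0.00000000e+00,
         1.00000000e+00]])}
```

View pics/w1.png

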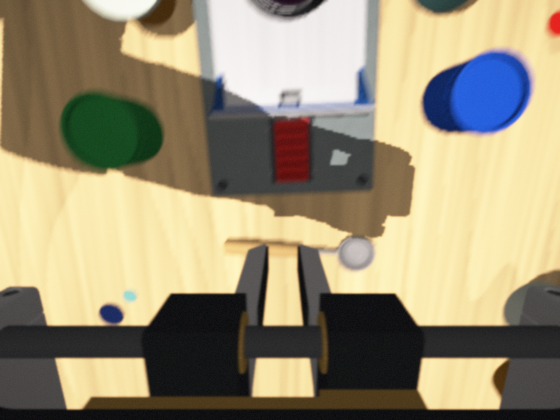

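The wrist view shows the red pad at x 272–311, y 118–183. The plate's top edge is at y≈106, the nose at (290,98), and the base's near corners at (211,195) and (372,188). Next I refine the pose, solving the pad height as well.

Run:
```python
from h import *
w=np.load("w1.npy");c=cam("wrist",dict(eef_pos=w[:3],eef_rot=w[3:]))
im=cv2.imread("pics/w1.png")[:,:,::-1].copy()
h=cv2.cvtColor(im,cv2.COLOR_RGB2HSV); m=(((h[...,0]<8)|(h[...,0]>172))&(h[...,1]>150)&(h[...,2]>50)).astype(np.uint8)
m[:100]=0;m[200:]=0;m[:,:255]=0;m[:,330:]=0
rc=cv2.minAreaRect(np.argwhere(m)[:,::-1].astype(np.float32));print(rc)
wc=np.array(rc[0]);t=cv2.imread("pics/top.png")[:,:,::-1].copy();s=cv2.imread("pics/side.png")[:,:,::-1].copy()
ct,cs=cam("top"),cam("side")
a=red(t,(270,190,320,220))[0];b=red(s,(245,200,285,230))[0]
r=least_squares(lambda P:np.concatenate([proj(k,P)[0]-o for k,o in((c,wc),(ct,a),(cs,b))]),[550,-45,46]);print("pad tri",r.x,r.fun.round(1))
def bp(px,z):
    d=c[0]@np.array([(px[0]-c[3])/c[2],-(px[1]-c[4])/c[2],-1]);return c[1]+d*(z-c[1][2])/d[2]
for n,px,z in(("pad",wc,46),("padend",(291.5,183),46),("padfront",(291.5,118),46),("cornL",(211,195),16),("cornR",(372,188),16),("plateTL",(209,112),92),("plateTR",(375,110),92),("nose",(290,98),46),("spoonhandleR",(226,247),8)): print(n,bp(px,z).round(1))
```

```text
((290.9999694824219, 149.5), (60.99999237060547, 33.99999237060547), 90.0)
pad tri [554.14104363 -40.05367962  44.03648278] [ 0.2  1.2 -1.  -0.8  3.   0.5]
pad [553.8 -38.6  46. ]
padend [555.2 -75.5  46. ]
padfront [553.6  -5.8  46. ]
cornL [457.  -96.9  16. ]
cornR [655.4 -85.1  16. ]
plateTL [476.8  -3.6  92. ]
plateTR [6.284e+02 4.000e-01 9.200e+01]
nose [551.6  14.1  46. ]
spoonhandleR [ 471.6 -168.5    8. ]
```

carry_out:
  deltas:
    - {"dp": [0,0,30],"roll": 0,"gripper": -1}
    - {"dp": [0,0,60],"roll": 0,"gripper": -1}
    - {"dp": [0,0,85],"roll": 0,"gripper": -1}
    - {"dp": [0,0,85],"roll": 0,"gripper": -1}
    - {"dp": [0,0,85],"roll": 0,"gripper": -1}
    - {"dp": [0,0,85],"roll": 0,"gripper": -1}

```text
clock: 2.35
eef_pos: [546.3, -99.2, 122.2]
eef_rot: [3.14, 0.001, 1.581]
wrist_force: [-0.3, 0.0, 0.6]
finger_gap: 0.3
finger_force: 0.0
```

Run:
```python
from h import *
st=read_state();im=viewer.camera("wrist");cv2.imwrite("pics/w2.png",im[:,:,::-1]);np.save("w2.npy",np.r_[st["eef_pos"],st["eef_rot"]])
print(st["clock"],st["eef_pos"],st["eef_rot"],st["finger_gap"],st["wrist_force"])
```

```text
2.35 [546.26505925 -99.22216572 122.19231197] [3.13960481e+00 5.02205603e-04 1.58082533e+00] 0.3259089493512624 [-0.27266621  0.00504214  0.55783965]
```

View pics/w2.png

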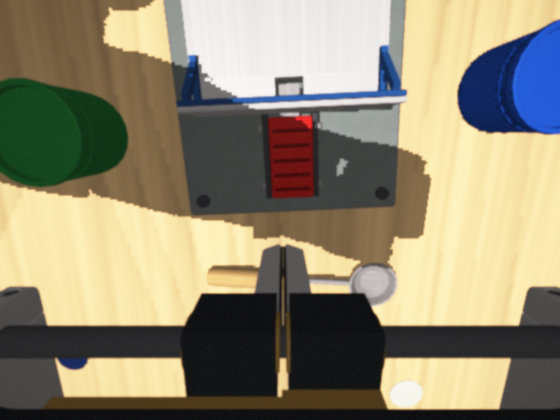

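The closer view shows the pad corners at about (267,117), (312,115), (314,197) and (272,199). The plate's top edge runs (178,104) to (405,96), and the base corners are at (191,214) and (396,205). The press is therefore turned by about +0.05 rad. Next comes a full fit.

Run:
```python
from h import *
w=np.load("w2.npy");c=cam("wrist",dict(eef_pos=w[:3],eef_rot=w[3:]))
im=cv2.imread("pics/w2.png")[:,:,::-1].copy()
h=cv2.cvtColor(im,cv2.COLOR_RGB2HSV); m=(((h[...,0]<8)|(h[...,0]>172))&(h[...,1]>150)&(h[...,2]>40)).astype(np.uint8)
m[:108]=0;m[205:]=0;m[:,:255]=0;m[:,330:]=0
p=np.argwhere(m)[:,::-1];wc=p.mean(0);rc=cv2.minAreaRect(p.astype(np.float32));print(rc,wc)
t=cv2.imread("pics/top.png")[:,:,::-1].copy();s=cv2.imread("pics/side.png")[:,:,::-1].copy()
ct,cs=cam("top"),cam("side")
a=red(t,(270,190,320,220))[0];b=red(s,(245,200,285,230))[0]
r=least_squares(lambda P:np.concatenate([proj(k,P)[0]-o for k,o in((c,wc),(ct,a),(cs,b))]),[550,-45,46]);print("pad tri",r.x,r.fun.round(1))
obs=[([-18,-200,46],(272,199)),([18,-200,46],(314,197)),([-18,-133,46],(268,117)),([18,-133,46],(312,115)),([-100,-220,16],(191,215)),([100,-220,16],(396,205)),([-75,-130,92],(178,108)),([75,-130,92],(405,100))]
g=lambda v:np.concatenate([(proj(c,press(v,P))[0]-o) for P,o in obs])
r=least_squares(g,[551,121,0.05],loss="soft_l1");v=r.x;print(v,g(v).reshape(-1,2).round(1).tolist())
np.save("v.npy",v)
for n,P in dict(pad=[0,-166.5,46],face0=[0,-130,70],home=[0,0,70]).items(): print(n,press(v,P)[0].round(1))
```

```text
((290.8055419921875, 156.61038208007812), (80.7614974975586, 44.405677795410156), 88.49256896972656) [291.11142776 156.1892277 ]
pad tri [552.38388887 -42.6437943   41.34404539] [ 0.4  0.6 -0.1 -0.   2.7  0.3]
[5.42812293e+02 1.23386495e+02 5.72161538e-02] [[0.2, -1.0], [0.1, -0.9], [-0.6, -0.8], [0.4, -1.1], [-0.7, 0.6], [0.1, 0.9], [-1.1, 4.4], [2.1, 0.7]]
pad [552.3 -42.8  46. ]
face0 [550.2  -6.4  70. ]
home [542.8 123.4  70. ]
```

carry_out:
  deltas:
    - {"dp": [25,2,0],"roll": -2.7,"gripper": -1}
    - {"dp": [50,4,15],"roll": -2.7,"gripper": -1}
    - {"dp": [73,6,35],"roll": -2.7,"gripper": -1}
    - {"dp": [73,6,55],"roll": -2.7,"gripper": -1}
    - {"dp": [73,6,62],"roll": -2.7,"gripper": -1}
    - {"dp": [73,6,62],"roll": -2.7,"gripper": -1}
    - {"dp": [73,6,62],"roll": -2.7,"gripper": -1}
    - {"dp": [73,6,62],"roll": -2.7,"gripper": -1}

```text
clock: 3.07
eef_pos: [551.7, -26.6, 60.1]
eef_rot: [3.139, 0.0, 1.627]
wrist_force: [-0.2, -0.3, -0.8]
finger_gap: 0.8
finger_force: 0.0
```

Run:
```python
from h import *
st=read_state();im=viewer.camera("wrist");v=np.load("v.npy");c=cam("wrist",st)
for P in ([-18,-200,46],[18,-200,46],[-18,-133,46],[18,-133,46],[-75,-130,92],[75,-130,92]):
    u=proj(c,press(v,P))[0].round().astype(int); cv2.circle(im,tuple(int(k) for k in u),3,(0,255,0),1)
cv2.imwrite("pics/w3.png",im[:,:,::-1])
P=st["eef_pos"]-[v[0],v[1],0];cc,s=np.cos(v[2]),np.sin(v[2]);print("press frame",cc*P[0]+s*P[1],-s*P[0]+cc*P[1],P[2],st["eef_rot"],st["wrist_force"])
```

```text
press frame 0.2470276546985346 -150.26035580900214 60.142032695923035 [3.13923376e+00 4.49058975e-04 1.62723710e+00] [-0.15743434 -0.25206258 -0.78801828]
```

View pics/w3.png

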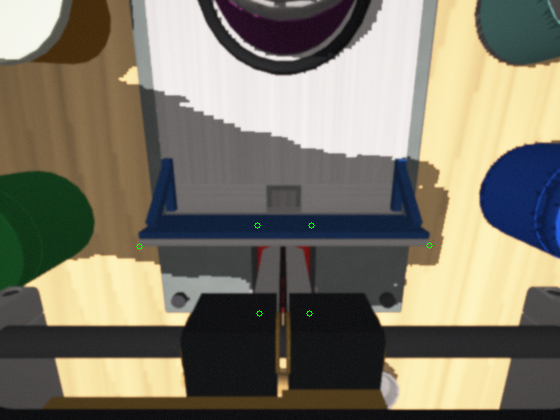

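The fitted points match (plate edge at y≈244), the yaw agrees, and the finger is centred over the pad behind the plate. Now I press down.

carry_out:
  deltas:
    - {"dp": [0,0,10],"roll": 0,"gripper": -1}
    - {"dp": [0,0,16],"roll": 0,"gripper": -1}
    - {"dp": [0,0,21],"roll": 0,"gripper": -1}
    - {"dp": [0,0,26],"roll": 0,"gripper": -1}
    - {"dp": [0,0,26],"roll": 0,"gripper": -1}
    - {"dp": [0,0,26],"roll": 0,"gripper": -1}

```text
clock: 3.62
eef_pos: [551.6, -26.3, 33.9]
eef_rot: [3.14, 0.001, 1.628]
wrist_force: [-5.2, -1.4, 21.6]
finger_gap: 0.5
finger_force: 10.7
```

carry_out:
  deltas:
    - {"dp": [5,0,0],"roll": 0,"gripper": -1}
    - {"dp": [10,0,0],"roll": 0,"gripper": -1}
    - {"dp": [13,0,0],"roll": 0,"gripper": -1}
    - {"dp": [16,0,0],"roll": 0,"gripper": -1}
    - {"dp": [18,0,0],"roll": 0,"gripper": -1}
    - {"dp": [20,0,0],"roll": 0,"gripper": -1}
    - {"dp": [20,0,0],"roll": 0,"gripper": -1}

```text
clock: 4.2
eef_pos: [551.3, -7.4, 33.9]
eef_rot: [3.137, 0.003, 1.628]
wrist_force: [0.8, -9.9, 14.9]
finger_gap: 0.4
finger_force: 7.6
```

Run:
```python
from h import *
st=read_state();im=viewer.camera("wrist");v=np.load("v.npy");c=cam("wrist",st)
cv2.imwrite("pics/w4.png",im[:,:,::-1])
P=st["eef_pos"]-[v[0],v[1],0];cc,s=np.cos(v[2]),np.sin(v[2]);print("press frame",cc*P[0]+s*P[1],-s*P[0]+cc*P[1],P[2],st["wrist_force"])
for y in(-130,-125,-122,-118): print(y,proj(c,press(v,[[-75,y,92],[75,y,92]])).round(1).tolist())
```

```text
press frame 1.0039135871542513 -131.03071203520102 33.93179863832113 [ 0.84623976 -9.86955063 14.89605304]
-130 [[116.9, 307.2], [448.9, 306.1]]
-125 [[115.3, 297.3], [450.5, 296.3]]
-122 [[114.3, 291.3], [451.5, 290.3]]
-118 [[112.9, 283.1], [452.9, 282.2]]
```

View pics/w4.png

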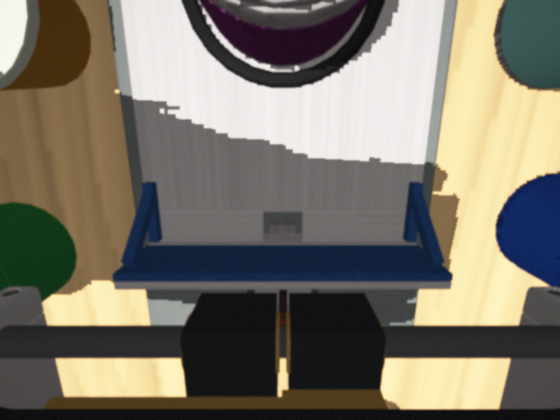

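The plate's rear edge is at y≈286, so it has moved about 8–9 mm and is over the nose. I go on forward and raise the tip slightly.

carry_out:
  deltas:
    - {"dp": [2,0,-2],"roll": 0,"gripper": -1}
    - {"dp": [4,0,-5],"roll": 0,"gripper": -1}
    - {"dp": [7,0,-9],"roll": 0,"gripper": -1}
    - {"dp": [11,0,-12],"roll": 0,"gripper": -1}
    - {"dp": [16,0,-14],"roll": 0,"gripper": -1}
    - {"dp": [22,0,-16],"roll": 0,"gripper": -1}
    - {"dp": [29,0,-18],"roll": 0,"gripper": -1}
    - {"dp": [36,0,-18],"roll": 0,"gripper": -1}
    - {"dp": [43,0,-18],"roll": 0,"gripper": -1}
    - {"dp": [50,0,-18],"roll": 0,"gripper": -1}
    - {"dp": [55,0,-18],"roll": 0,"gripper": -1}
    - {"dp": [60,0,-18],"roll": 0,"gripper": -1}

```text
clock: 5.25
eef_pos: [545.9, 54.7, 50.1]
eef_rot: [-3.141, 0.0, 1.629]
wrist_force: [-1.1, -3.7, -3.1]
finger_gap: -0.1
finger_force: 1.9
```

carry_out:
  deltas:
    - {"dp": [7,0,0],"roll": 0,"gripper": -1}
    - {"dp": [14,0,0],"roll": 0,"gripper": -1}
    - {"dp": [21,0,0],"roll": 0,"gripper": -1}
    - {"dp": [28,0,0],"roll": 0,"gripper": -1}
    - {"dp": [35,0,0],"roll": 0,"gripper": -1}
    - {"dp": [41,0,0],"roll": 0,"gripper": -1}
    - {"dp": [46,0,0],"roll": 0,"gripper": -1}
    - {"dp": [50,0,0],"roll": 0,"gripper": -1}
    - {"dp": [53,0,0],"roll": 0,"gripper": -1}
    - {"dp": [55,0,0],"roll": 0,"gripper": -1}
    - {"dp": [57,0,0],"roll": 0,"gripper": -1}
    - {"dp": [57,0,0],"roll": 0,"gripper": -1}

```text
clock: 6.25
eef_pos: [543.1, 111.3, 50.6]
eef_rot: [3.141, -0.0, 1.628]
wrist_force: [0.2, 1.4, 0.8]
finger_gap: 0.4
finger_force: 0.0
```

carry_out:
  deltas:
    - {"dp": [1,0,0],"roll": 0,"gripper": -1}
    - {"dp": [2,0,0],"roll": 0,"gripper": -1}
    - {"dp": [3,0,0],"roll": 0,"gripper": -1}
    - {"dp": [4,0,0],"roll": 0,"gripper": -1}
    - {"dp": [5,0,0],"roll": 0,"gripper": -1}
    - {"dp": [6,0,0],"roll": 0,"gripper": -1}

```text
clock: 6.75
eef_pos: [543.0, 113.7, 50.8]
eef_rot: [-3.142, 0.005, 1.628]
wrist_force: [-0.1, -36.6, 5.0]
finger_gap: 0.3
finger_force: 18.2
```

The force rose to 37 N, so the table is at the stop. I back off and lift.

carry_out:
  deltas:
    - {"dp": [-4,0,0],"roll": 0,"gripper": -1}
    - {"dp": [-12,0,0],"roll": 0,"gripper": -1}
    - {"dp": [-25,0,-5],"roll": 0,"gripper": -1}
    - {"dp": [-45,0,-25],"roll": 0,"gripper": -1}
    - {"dp": [-75,0,-50],"roll": 0,"gripper": -1}
    - {"dp": [-105,0,-80],"roll": 0,"gripper": -1}
    - {"dp": [-135,0,-110],"roll": 0,"gripper": -1}
    - {"dp": [-160,0,-130],"roll": 0,"gripper": -1}
    - {"dp": [-185,0,-140],"roll": 0,"gripper": -1}
    - {"dp": [-200,0,-140],"roll": 0,"gripper": -1}
    - {"dp": [-200,0,-140],"roll": 0,"gripper": -1}
    - {"dp": [-200,0,-140],"roll": 0,"gripper": -1}

```text
clock: 7.75
eef_pos: [553.8, -83.5, 190.5]
eef_rot: [3.142, -0.0, 1.627]
wrist_force: [-0.6, 0.4, 0.3]
finger_gap: 0.6
finger_force: 0.0
```

Run:
```python
from h import *
st=read_state();im=viewer.camera("wrist");v=np.load("v.npy");c=cam("wrist",st)
print(st["eef_pos"],st["wrist_force"])
for P in ([-75,0,92],[75,0,92],[-18,-200,46],[18,-133,46],[18,-133,34],[0,-114,46]):
    u=proj(c,press(v,P))[0]; print(P,u.round(1)); cv2.circle(im,tuple(int(round(k)) for k in u),3,(0,255,0),1)
top=viewer.camera("top");
cv2.imwrite("pics/w5.png",np.hstack([im[:,:,::-1],cv2.resize(top[150:290,110:330,::-1],None,fx=1.09,fy=3)[:420]]))
```

```text
[553.80498564 -83.4556455  190.5385943 ] [-0.58759895  0.40532149  0.28023313]
[-75, 0, 92] [186.9 -43.6]
[75, 0, 92] [382.1 -44.1]
[-18, -200, 46] [267.7 198.3]
[18, -133, 46] [301.7 134.6]
[18, -133, 34] [301.  134.5]
[0, -114, 46] [284.2 115.3]
```

View pics/w5.png

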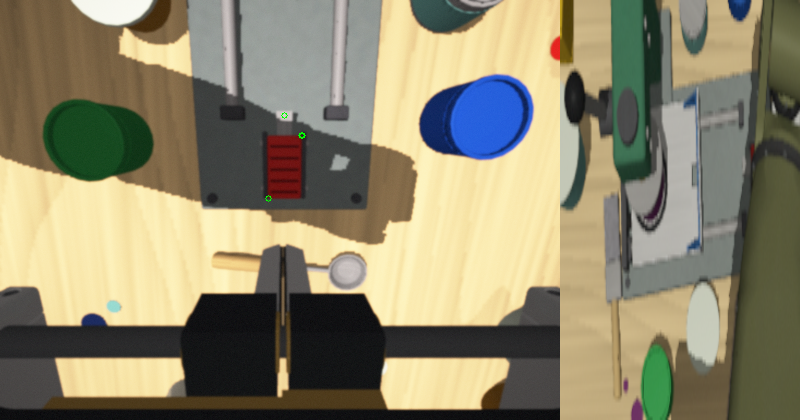

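The catch is up and clear, and the plate has moved under the press. One last numeric check of the travel, using the plate edge in the side view.

Run:
```python
from h import *
v=np.load("v.npy");im=viewer.camera("top");c=cam("top")
old=cv2.imread("pics/top.png")[:,:,::-1]
def blue(m):
    h=cv2.cvtColor(np.ascontiguousarray(m),cv2.COLOR_RGB2HSV);k=(h[...,0]>100)&(h[...,0]<125)&(h[...,1]>120)
    k[:165]=0;k[245:]=0;k[:,:180]=0;k[:,300:]=0
    return k
for n,k,y in(("old",blue(old),-130),("new",blue(im),0)):
    q=proj(c,press(v,[[-75,y+8,92],[75,y+8,92]]))
    yy,xx=k.nonzero(); print(n,len(xx),"right edge per row",[(int(r),int(xx[yy==r].max())) for r in sorted(set(yy))[::6]],q.round(1).tolist())
cv2.imwrite("pics/fin.png",cv2.resize(np.hstack([im[150:270,150:310],old[150:270,150:310]]),None,fx=2.5,fy=2.5,interpolation=cv2.INTER_CUBIC)[:,:,::-1])
```

```text
old 75 right edge per row [(178, 279), (184, 280), (193, 281), (203, 282), (209, 282), (219, 283), (229, 272)] [[283.3, 227.6], [278.9, 175.4]]
new 58 right edge per row [(181, 234), (193, 235), (210, 236), (231, 237)] [[236.8, 231.4], [233.1, 179.1]]
```

View pics/fin.png

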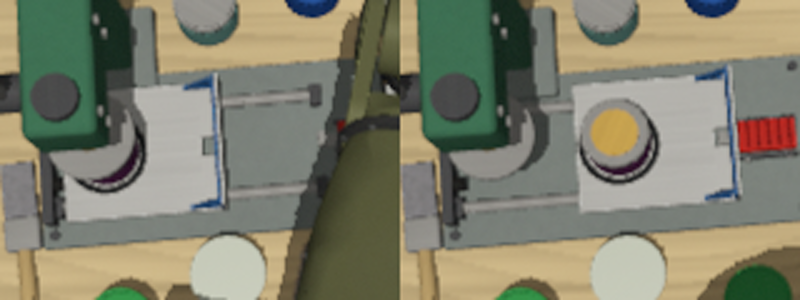

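The before and after views agree with the full 130 mm of travel: the plate edge moved from about (283,219) to (237,231), against a prediction of (236.8,231). The table touches the stop and the tin is under the press plate.

```bash
python3 -c "
from cell import manip;print(manip.sign_off())"
```

```text
the job is handed in; nothing more can be done
None
```

I pushed the table home against its end stop with the tin under the press plate, saw the catch spring back up behind it, took the hand clear and handed the job in at about 8 s; no verdict came back.

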